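# Weigh the fragile amber bottle

## Robot

A 6-joint arm with a two-finger parallel gripper is mounted at the origin on a cart in front of the work surface, level with it; the furniture and walls round the work are solid. World frame = base frame: x ahead of the robot, y to its left, z up, the work surface at z = 0. Lengths are in m, angles in degrees, forces in N, time in s.
With the tool pointing down it reaches from about 0.375 to 0.9 m from the base axis. Payload 3.1 kg.
Tool frame: the origin (TCP) lies between the finger pads; the fingertips stand 11 mm ahead of it and the grasp point (between the pads) lies 8 mm behind it; z points along the fingers, y is the line along which they close (so a half turn about z gives the same grasp; the last joint's range is limited). The gripper opens to 87 mm and grips with 3 to 60 N. Pads are 19 mm wide; open, the fingers measure 117 mm over their backs; the gripper's body (75 mm by 190 mm) begins 51 mm behind the grasp point.
Start: joints at [-83.967, 30.224, 82.088, -0, 67.689, -10.227], TCP at [0.175, -0.6, 0.234] pointing down, gripper open.
Joint ranges: [-176.69, 176.69], [-43.24, 126.21], [12.49, 139.97], [-82, 262], [0, 151.66], [-163.58, 163.58]. Speed limits (degrees/s): [159.86, 159.86, 180, 180, 180, 180].

## Interface

Orientations are given as a 3x3 rotation matrix whose columns are the frame's x, y, z axes.
In Python, from rig import bot, viewer, workorder, nets gives the robot as it stands. The module is installed in compiled form; this text tells all that it offers.
- The arm moves only by the tool move_arm, never from a script. Its argument "increments" is a list of rows, each a list of 7 numbers: the shift along the tool's x, y, z normalised to -1 to 1, where 1 is 0.3 m, then the turn, a rotation vector about the tool's x, y, z normalised to -1 to 1, where 1 is pi rad, then the opening, from 0 (shut) to 1 (fully open). In form: [[tx, ty, tz, wx, wy, wz, grip], ...]. A call has 1 to 10 rows; each row is the pose to reach, as a shift and turn from the pose commanded when the call began, along the tool's axes at that moment, turning the shorter way round; what a row does not reach only later rows make up. A row lasts 1/12 s, in which the tool goes at most 41.7 mm and 7.16 degrees, less where a joint would pass 70% of its speed; a pose out of reach is approached as far as the arm can. A call with a number of a shift or a turn outside -1 to 1 is refused whole. A call with a gripper value outside its range is refused whole. The fingers move at their own pace and stop on an object; the grip force is fixed at half the most. Time passes only in rows, so rows that repeat a pose let the fingers close. It gives the time, the measured TCP pose, the force, the opening and the grip force at its end, in the units of the state.
- bot.read_state(): the state, without advancing time (a new reading comes with each control period).
- viewer.capture(name): name is "side" or "top"; returns a dict with "image" (420x560x3 uint8, blue, green, red), "K" (3x3 intrinsics, pixels), "dist" ([k1, k2, p1, p2, k3] as OpenCV has them; the pictures are not rectified), "eye" and "orientation" of the camera in the world. Camera axes: x right, y up, looking along -z (the intrinsics and any distortion apply to the point x, -y, -z); pixel columns grow to the right and rows downward; lengths in m; the calibration is good to about 2 mm. A picture is of the moment at which its call begins. There is no depth.
- workorder.hand_in(): hands the job in; it is judged then, once.
Trained networks look in the newest picture that a camera, given by its name, has taken for a name from the list of things; names that differ only in an ending like _2 or _b are one class to them, and where a whole thing is asked for, a point or a joint stands for the part that bears it (a point fixed in the world has none). Each returns a list of dicts, best first, with "conf" (0 to 1); they miss things now and then, are a little off and sometimes report something else, mostly with a low value. They report only what shows in the picture. A call takes as long as a camera call. They do not tell look-alikes from the thing itself.
- nets.find_in(camera, thing): "location" ([column, row] in pixels, amid what is visible of it).
The state is a dict: "time_s": time; "joint_positions": joint angles; "qvel": joint speeds; "tau": joint torques, N m; "position": TCP position; "tcp_rot": TCP orientation; "force": force on the tool from outside, world axes, zero at the start; "moment": the same for the moment, N m; "opening": opening from 0.0 (shut) to 1.0 (fully open); "grasp_force": force on a finger pad.
Only numpy, scipy, OpenCV 4.12 (cv2) and the standard library are available. Lean on these libraries where they do the work, as an engineer would, in place of code of your own. Each camera call takes 0.05 s, during which the arm holds its last target. There are 200 camera calls.

## Task

Stand the brown amber glass bottle upright in the middle of the round steel pan of the small blue balance, and let go. The glass is thin: hold it with a light grip of at most 15 newtons, keep it upright, and set it down softly, without dropping it, so that the sensitive pan is never loaded with more than 15 newtons. Leave the clear bottle and the jar where they stand.

Things in the scene. Friction and masses are not known exactly. Their poses are not given: they have to be found in the camera images.
- amber_center (a point): Centre of the amber bottle, half-way up, 57 mm above its underside; z up. Loose brown glass bottle, black cap, 60 mm in diameter, 114 mm tall, 0.17 to 0.27 kg, upright on the counter (leaning up to 2 degrees on its uneven foot). Hold it by the straight side, 10 to 65 mm above its underside; the neck is narrower. 6 to 12 N hold it safely; over 15 N on one finger breaks it.
- pan_top (a point): Centre of the upper face of the round steel pan, 120 mm in diameter and 5 mm thick, flat, about 55 mm above the counter, z up. The pan rides on a spring of 3 N per mm and can sink 5 mm. It sits on the small blue balance, a fixed housing of 190 x 150 x 38 mm with a display at the end toward -x of this point's frame; the housing's middle lies 20 mm toward -x from the pan's centre. The pan must not be loaded with more than 15 N.
- clear_center (a point): Centre of the clear bottle with blue cap, half-way up, 60 mm above its underside; 63 mm in diameter, 120 mm tall, loose on the counter. To be left alone.
- jar_center (a point): Centre of the glass jar with a brown paper cover, half-way up, 54 mm above its underside; about 80 mm in diameter, 108 mm tall, loose on the counter. To be left alone.
Not all that is in view belongs to the job. Leave any yellow look-alike of the part that bears amber_center alone.

How it is judged (in metres and radians):
At the end, for the whole second after the job is handed in: The amber bottle stands upright (within 10 degrees), released and at rest on the pan, its axis within 15 mm of the pan's centre; the clear bottle and the jar are within 20 mm of where they stood (horizontal distance between amber_center and pan_top below 0.015 m and z of amber_center in the frame of pan_top between 0.05 and 0.064 m and angle between amber_center's own z axis and vertical below 0.175 rad and linear speed of amber below 0.02 m/s and distance of each of clear_center, jar_center from where it was at the start of the episode below 0.02 m); the robot touches nothing.
It fails at once if the amber bottle is squeezed or pressed by the fingers with more than 15 N a finger (contact force between amber and the fingers above 32 N).
It fails at once if the pan is loaded with more than 15 N (contact force between pan and anything else above 15 N).
It fails at once if the amber bottle is dropped: let go more than 15 mm above the pan (horizontal distance between amber_center and pan_top below 0.06 m and z of amber_center in the frame of pan_top above 0.072 m and contact force between amber and the fingers below 0.1 N).
It fails at once if the amber bottle is tipped by more than 25 degrees (angle between amber_center's own z axis and vertical above 0.436 rad).
It fails at once if the clear bottle or the jar is shifted by more than 20 mm (distance of any of clear_center, jar_center from where it was at the start of the episode above 0.02 m).
It also fails if it takes over 48 s, if anything falls off the work surface, if the arm or the gripper's body presses on something with over 40 N, if the wrist force passes 120 N, or if a joint passes its speed limit or range.

## Working session

There is one attempt and no reset: what is moved stays moved. The work goes in short steps, Python scripts to look and compute and a tool call to move; the robot and the scene stay as the last step left them, time stands still between calls to the robot, and variables do not carry over. Pictures are saved under pics/ and viewed, at most 10 in all, crops included, and the job is handed in when it is done.

Besides the shell and the picture viewer there is one more tool, called after "Request:" by a JSON object that holds its "fn" and its "kwargs", one argument or row to a line. move_arm: Moves the arm, as the interface text tells. Its arguments: {"type":"object","properties":{"increments":{"type":"array"}},"required":["increments"]}

```bash
mkdir -p pics; cat > h.py <<'E'
from rig import bot, viewer, workorder, nets
import numpy as np, cv2
def ray(c,px):
    u=cv2.undistortPoints(np.array([[px]],float),np.array(c["K"]),np.array(c["dist"]))[0,0]
    R=np.array(c["orientation"]);d=R@np.array([u[0],-u[1],-1.]);return np.array(c["eye"]),d/np.linalg.norm(d)
def onz(c,px,z):
    e,d=ray(c,px);return e+d*(z-e[2])/d[2]
def proj(c,p):
    R=np.array(c["orientation"]);q=R.T@(np.array(p)-np.array(c["eye"]));q=q*[1,-1,-1]
    return cv2.projectPoints(q[None],np.zeros(3),np.zeros(3),np.array(c["K"]),np.array(c["dist"]))[0][0,0]
def tri(c1,p1,c2,p2):
    a,d=ray(c1,p1);b,f=ray(c2,p2);s=np.linalg.lstsq(np.c_[d,-f],b-a,rcond=None)[0]
    x,y=a+d*s[0],b+f*s[1];return (x+y)/2,np.linalg.norm(x-y)
E
python3 - <<'E'
from h import *
np.set_printoptions(precision=4,suppress=True)
C={n:viewer.capture(n) for n in("side","top")}
cv2.imwrite("pics/a.png",C["side"]["image"]);cv2.imwrite("pics/b.png",C["top"]["image"])
for n,c in C.items(): print(n,c["eye"],np.array(c["orientation"]).tolist(),c["K"],c["dist"])
for t,z in(("amber_center",.057),("pan_top",.055),("clear_center",.06),("jar_center",.054)):
    for n in C:
        for r in nets.find_in(n,t): print(t,n,r["location"],round(r["conf"],2),onz(C[n],r["location"],z))
s=bot.read_state();print(s["time_s"],s["tcp_rot"],s["opening"])
E
```

```text
side [0.183  0.8987 0.7454] [[-0.9429559714000654, 0.17786350726382785, -0.28142247384451907], [-0.33227882148791915, -0.55514903671838, 0.7624961192171761], [-0.020611181226663472, 0.8125109967344841, 0.5825813757699234]] [[464.8634   0.     273.956 ]
 [  0.     464.8634 197.6032]
 [  0.       0.       1.    ]] [-0.041  0.     0.     0.     0.   ]
top [0.416  0.0202 1.0367] [[0.026426131802133827, 0.9961000320474812, -0.08418067303712672], [-0.9995584835327581, 0.02747405996193151, 0.011314328389329135], [0.013582987729864266, 0.08384451195048823, 0.9963862706100055]] [[419.5528   0.     287.3048]
 [  0.     419.5528 205.3518]
 [  0.       0.       1.    ]] [-0.0885  0.      0.      0.      0.    ]
amber_center side [311.3, 150.5] 0.85 [ 0.4898 -0.2611  0.057 ]
amber_center side [348.2, 158.5] 0.55 [ 0.3767 -0.2486  0.057 ]
amber_center top [400.9, 261.4] 0.96 [ 0.3743 -0.2608  0.057 ]
amber_center top [404.4, 211.9] 0.66 [ 0.4909 -0.2683  0.057 ]
pan_top side [243.7, 263.2] 0.57 [0.4982 0.2416 0.055 ]
clear_center side [239.9, 164.4] 0.96 [ 0.659  -0.1206  0.06  ]
clear_center top [341.0, 140.3] 0.62 [ 0.6574 -0.1146  0.06  ]
jar_center side [291.2, 204.6] 0.57 [0.466  0.0089 0.054 ]
jar_center top [290.9, 220.2] 0.84 [ 0.4644 -0.0003  0.054 ]
0.5 [[ 0.96    0.28    0.    ]
 [ 0.28   -0.96    0.0001]
 [ 0.     -0.0001 -1.    ]] 0.9991093461240456
```

View pics/a.png

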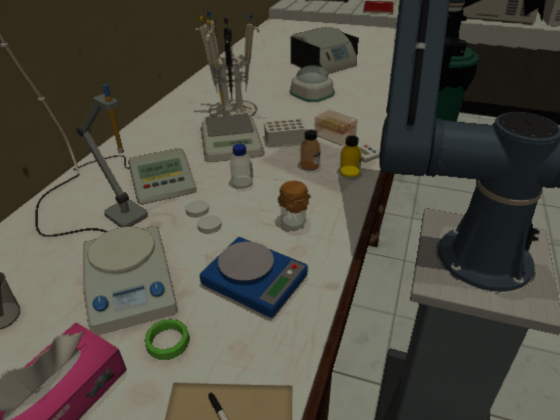

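View pics/b.png

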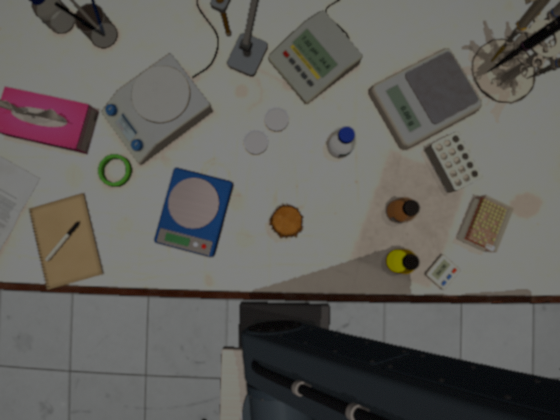

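Brown amber bottle: side (311,150), top (403,210). Yellow look-alike: side (350,158), top (402,262), to be left alone. The brown one fits the description. The blue balance's pan is at side (246,262), top (193,203), and no other balance is blue. I'll confirm this in one crop and refine the positions with it.

```bash
python3 - <<'E'
from h import *
np.set_printoptions(precision=4,suppress=True)
C={n:viewer.capture(n) for n in("side","top")}
def pan(n,box):
    x0,y0,x1,y1=box;im=C[n]["image"][y0:y1,x0:x1].astype(int)
    m=((im[...,2]-im[...,0])>-25)&(im.sum(2)>210)
    k,l,s,ce=cv2.connectedComponentsWithStats(m.astype(np.uint8),connectivity=4)
    i=1+np.argmax(s[1:,4]);cs,_=cv2.findContours((l==i).astype(np.uint8),cv2.RETR_EXTERNAL,cv2.CHAIN_APPROX_NONE)
    e=cv2.fitEllipse(cv2.convexHull(cs[0]));p=(e[0][0]+x0,e[0][1]+y0);print(n,p,e[1],s[i],onz(C[n],p,.055));return p
a=pan("top",(170,175,222,231));b=pan("side",(214,240,277,285))
print(tri(C["top"],a,C["side"],b))
P=[.495,.238,.055]
A=tri(C["top"],(404.4,211.9),C["side"],(311.3,150.5));print(A)
A=np.array([.4903,-.2646,.057])
rows=[]
for n,(cx,cy) in(("top",(403,215)),("side",(315,150))):
    im=cv2.resize(C[n]["image"][cy-37:cy+38,cx-50:cx+50],None,fx=4,fy=4,interpolation=cv2.INTER_CUBIC)
    def circ(ctr,r,z,col):
        q=[(proj(C[n],[ctr[0]+r*np.cos(t),ctr[1]+r*np.sin(t),z])-[cx-50,cy-37]+.5)*4 for t in np.linspace(0,6.28,40)]
        cv2.polylines(im,[np.int32(q)],True,col,1)
    circ(A,.03,0,(0,255,0));circ(A,.03,.065,(0,255,0));circ(A,.018,.114,(255,255,255));rows.append(im)
r2=[]
for n,(cx,cy) in(("top",(193,210)),("side",(246,265))):
    im=cv2.resize(C[n]["image"][cy-37:cy+38,cx-50:cx+50],None,fx=4,fy=4,interpolation=cv2.INTER_CUBIC)
    q=[(proj(C[n],[P[0]+.06*np.cos(t),P[1]+.06*np.sin(t),.055])-[cx-50,cy-37]+.5)*4 for t in np.linspace(0,6.28,60)]
    cv2.polylines(im,[np.int32(q)],True,(0,255,0),1);r2.append(im)
cv2.imwrite("pics/c.png",np.vstack([np.hstack(rows),np.hstack(r2)]))
E
```

```text
top (193.17860412597656, 202.72529220581055) (50.76957702636719, 51.6892204284668) [   0    2   50   52 2043] [0.4991 0.2306 0.055 ]
side (244.5735263824463, 248.39101028442383) (62.44664764404297, 64.39169311523438) [   0    0   63   40 2048] [0.5144 0.1973 0.055 ]
(array([0.4988, 0.2253, 0.0829]), np.float64(0.004323368132561089))
(array([ 0.4917, -0.2697,  0.0519]), np.float64(0.0007906575563757105))
```

View pics/c.png

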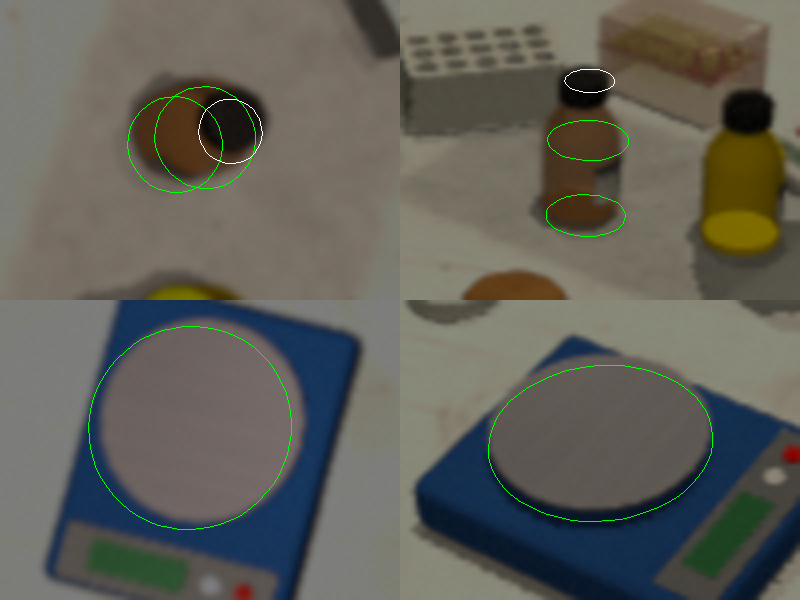

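The crop shows the brown, black-capped bottle clearly separate from the yellow one. Correcting the overlays gives amber ≈ (0.4945, -0.268) and pan ≈ (0.4985, 0.231). I'll move above the bottle.

Request:
{"fn": "move_arm", "kwargs": {
  "increments": [
    [0.667,-0.382,0,0,0,0,1],
    [0.667,-0.382,0,0,0,0,1],
    [0.667,-0.382,0,0,0,0,1],
    [0.667,-0.382,0,0,0,0,1],
    [0.667,-0.382,0,0,0,0,1],
    [0.667,-0.382,0,0,0,0,1]
  ]
}}

```text
time_s: 1.1
position: [0.3372, -0.4301, 0.2337]
tcp_rot: [[0.959, 0.282, 0.001], [0.282, -0.959, 0.002], [0.001, -0.002, -1.0]]
force: [-0.0, 0.0, -1.0]
opening: 1.0
grasp_force: 0.0
```

Request:
{"fn": "move_arm", "kwargs": {
  "increments": [
    [0.666,-0.382,0,0,0,0,1],
    [0.666,-0.382,0,0,0,0,1],
    [0.666,-0.382,0,0,0,0,1],
    [0.666,-0.382,0,0,0,0,1],
    [0.666,-0.382,0,0,0,0,1],
    [0.666,-0.382,0,0,0,0,1],
    [0.666,-0.382,0,0,0,0,1],
    [0.666,-0.382,0,0,0,0,1]
  ]
}}

```text
time_s: 1.77
position: [0.4954, -0.267, 0.2336]
tcp_rot: [[0.959, 0.283, -0.0], [0.283, -0.959, -0.001], [-0.0, 0.001, -1.0]]
force: [0.0, -0.2, -0.3]
opening: 0.998
grasp_force: 0.0
```

Request:
{"fn": "move_arm", "kwargs": {
  "increments": [
    [0,0,0.1,0,0,0,1],
    [0,0,0.2,0,0,0,1],
    [0,0,0.3,0,0,0,1],
    [0,0,0.38,0,0,0,1],
    [0,0,0.38,0,0,0,1],
    [0,0,0.38,0,0,0,1]
  ]
}}

```text
time_s: 2.27
position: [0.4933, -0.2687, 0.1187]
tcp_rot: [[0.961, 0.278, -0.003], [0.278, -0.961, 0.002], [-0.002, -0.002, -1.0]]
force: [0.1, 0.0, -0.5]
opening: 0.998
grasp_force: 0.0
```

```bash
python3 - <<'E'
from h import *
C={n:viewer.capture(n) for n in("side","top")}
s=bot.read_state();T=np.array(s["position"]);R=np.array(s["tcp_rot"]);o=[]
for n,(cx,cy) in(("top",(405,205)),("side",(315,140))):
    im=cv2.resize(C[n]["image"][cy-50:cy+50,cx-50:cx+50],None,fx=4,fy=4,interpolation=cv2.INTER_CUBIC)
    for A,z,r,col in(((.4945,-.268),.065,.03,(0,255,0)),((.4945,-.268),0,.03,(0,255,0)),((.4945,-.268),.114,.018,(255,255,255)),(T,.109,.0435,(0,0,255))):
        q=[(proj(C[n],[A[0]+r*np.cos(t),A[1]+r*np.sin(t),z])-[cx-50,cy-50]+.5)*4 for t in np.linspace(0,6.28,60)]
        cv2.polylines(im,[np.int32(q)],True,col,1)
    o.append(im)
cv2.imwrite("pics/d.png",np.hstack(o));print(T)
E
```

```text
[ 0.49519162 -0.26959043  0.1209439 ]
```

View pics/d.png

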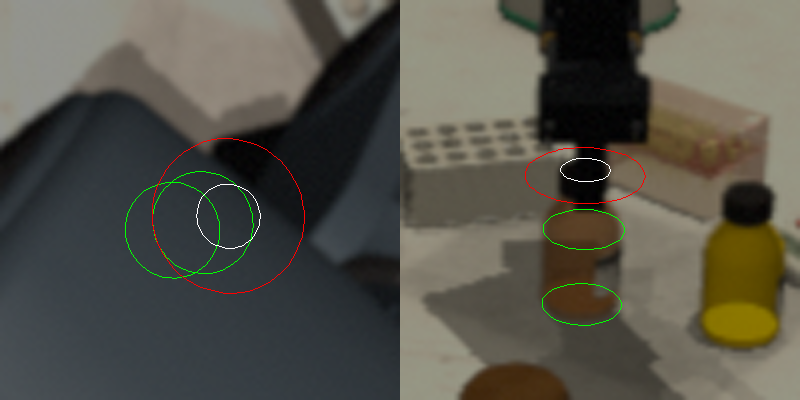

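Request:
{"fn": "move_arm", "kwargs": {
  "increments": [
    [0,0,0.03,0,0,0,1],
    [0,0,0.06,0,0,0,1],
    [0,0,0.09,0,0,0,1],
    [0,0,0.12,0,0,0,1],
    [0,0,0.15,0,0,0,1],
    [0,0,0.17,0,0,0,1],
    [0,0,0.19,0,0,0,1],
    [0,0,0.2,0,0,0,1],
    [0,0,0.205,0,0,0,1],
    [0,0,0.205,0,0,0,1]
  ]
}}

```text
time_s: 3.2
position: [0.4947, -0.2679, 0.0577]
tcp_rot: [[0.96, 0.28, -0.0], [0.28, -0.96, 0.0], [-0.0, -0.0, -1.0]]
force: [-0.0, -0.5, 0.2]
opening: 1.0
grasp_force: 0.0
```

Request:
{"fn": "move_arm", "kwargs": {
  "increments": [
    [0,0,0,0,0,0,0.9],
    [0,0,0,0,0,0,0.8],
    [0,0,0,0,0,0,0.76],
    [0,0,0,0,0,0,0.74],
    [0,0,0,0,0,0,0.73],
    [0,0,0,0,0,0,0.72],
    [0,0,0,0,0,0,0.72]
  ]
}}

```text
time_s: 3.78
position: [0.4948, -0.268, 0.0582]
tcp_rot: [[0.96, 0.28, 0.0], [0.28, -0.96, -0.0], [0.0, 0.0, -1.0]]
force: [0.2, 0.4, 0.7]
opening: 0.726
grasp_force: 0.0
```

Request:
{"fn": "move_arm", "kwargs": {
  "increments": [
    [0,0,0,0,0,0,0.715],
    [0,0,0,0,0,0,0.71],
    [0,0,0,0,0,0,0.705],
    [0,0,0,0,0,0,0.7],
    [0,0,0,0,0,0,0.7],
    [0,0,0,0,0,0,0.7]
  ]
}}

```text
time_s: 4.28
position: [0.4948, -0.2681, 0.0581]
tcp_rot: [[0.96, 0.28, 0.0], [0.28, -0.96, -0.0], [0.0, 0.0, -1.0]]
force: [-0.3, -0.8, 0.5]
opening: 0.702
grasp_force: 0.1
```

Request:
{"fn": "move_arm", "kwargs": {
  "increments": [
    [0,0,0,0,0,0,0.695],
    [0,0,0,0,0,0,0.695],
    [0,0,0,0,0,0,0.695]
  ]
}}

```text
time_s: 4.53
position: [0.4948, -0.268, 0.0581]
tcp_rot: [[0.96, 0.28, 0.0], [0.28, -0.96, -0.0], [0.0, 0.0, -1.0]]
force: [0.6, 0.7, 1.0]
opening: 0.695
grasp_force: 0.1
```

Request:
{"fn": "move_arm", "kwargs": {
  "increments": [
    [0,0,0,0,0,0,0.69],
    [0,0,0,0,0,0,0.69],
    [0,0,0,0,0,0,0.69]
  ]
}}

```text
time_s: 4.78
position: [0.4948, -0.268, 0.0581]
tcp_rot: [[0.96, 0.28, 0.0], [0.28, -0.96, -0.0], [0.0, 0.0, -1.0]]
force: [1.2, -0.6, 0.7]
opening: 0.691
grasp_force: 0.1
```

Request:
{"fn": "move_arm", "kwargs": {
  "increments": [
    [0,0,0,0,0,0,0.686],
    [0,0,0,0,0,0,0.686],
    [0,0,0,0,0,0,0.686]
  ]
}}

```text
time_s: 5.03
position: [0.4948, -0.268, 0.0581]
tcp_rot: [[0.96, 0.28, 0.0], [0.28, -0.96, -0.0], [0.0, 0.0, -1.0]]
force: [0.4, 0.3, -0.2]
opening: 0.689
grasp_force: 0.1
```

Request:
{"fn": "move_arm", "kwargs": {
  "increments": [
    [0,0,0,0,0,0,0.682],
    [0,0,0,0,0,0,0.682],
    [0,0,0,0,0,0,0.682]
  ]
}}

```text
time_s: 5.28
position: [0.4948, -0.268, 0.0581]
tcp_rot: [[0.96, 0.28, 0.0], [0.28, -0.96, -0.0], [0.0, 0.0, -1.0]]
force: [0.0, -0.5, 0.6]
opening: 0.683
grasp_force: 0.1
```

Request:
{"fn": "move_arm", "kwargs": {
  "increments": [
    [0,0,0,0,0,0,0.679],
    [0,0,0,0,0,0,0.679],
    [0,0,0,0,0,0,0.679]
  ]
}}

```text
time_s: 5.53
position: [0.4948, -0.268, 0.0581]
tcp_rot: [[0.96, 0.28, 0.0], [0.28, -0.96, -0.0], [0.0, 0.0, -1.0]]
force: [1.3, -0.2, 0.1]
opening: 0.679
grasp_force: 0.2
```

Request:
{"fn": "move_arm", "kwargs": {
  "increments": [
    [0,0,0,0,0,0,0.675],
    [0,0,0,0,0,0,0.675],
    [0,0,0,0,0,0,0.675]
  ]
}}

```text
time_s: 5.78
position: [0.4948, -0.268, 0.0581]
tcp_rot: [[0.96, 0.28, 0.0], [0.28, -0.96, -0.0], [0.0, 0.0, -1.0]]
force: [0.2, 0.6, 0.4]
opening: 0.677
grasp_force: 0.5
```

Request:
{"fn": "move_arm", "kwargs": {
  "increments": [
    [0,0,0,0,0,0,0.671],
    [0,0,0,0,0,0,0.671],
    [0,0,0,0,0,0,0.671]
  ]
}}

```text
time_s: 6.03
position: [0.4948, -0.2681, 0.0581]
tcp_rot: [[0.96, 0.28, 0.0], [0.28, -0.96, -0.0], [0.0, 0.0, -1.0]]
force: [-0.1, -0.6, -0.7]
opening: 0.672
grasp_force: 5.3
```

Request:
{"fn": "move_arm", "kwargs": {
  "increments": [
    [0,0,0,0,0,0,0.667],
    [0,0,0,0,0,0,0.667],
    [0,0,0,0,0,0,0.667]
  ]
}}

```text
time_s: 6.28
position: [0.4948, -0.2681, 0.0581]
tcp_rot: [[0.96, 0.28, 0.0], [0.28, -0.96, -0.0], [0.0, 0.0, -1.0]]
force: [0.7, -1.1, -0.2]
opening: 0.669
grasp_force: 12.8
```

Request:
{"fn": "move_arm", "kwargs": {
  "increments": [
    [0,0,0,0,0,0,0.669],
    [0,0,0,0,0,0,0.669],
    [0,0,0,0,0,0,0.669],
    [0,0,0,0,0,0,0.669]
  ]
}}

```text
time_s: 6.62
position: [0.4948, -0.268, 0.0581]
tcp_rot: [[0.96, 0.28, 0.0], [0.28, -0.96, -0.0], [0.0, 0.0, -1.0]]
force: [0.5, -0.8, -0.9]
opening: 0.671
grasp_force: 8.9
```

Request:
{"fn": "move_arm", "kwargs": {
  "increments": [
    [0,0,-0.01,0,0,0,0.669],
    [0,0,-0.02,0,0,0,0.669],
    [0,0,-0.03,0,0,0,0.669],
    [0,0,-0.04,0,0,0,0.669],
    [0,0,-0.05,0,0,0,0.669],
    [0,0,-0.06,0,0,0,0.669],
    [0,0,-0.07,0,0,0,0.669],
    [0,0,-0.07,0,0,0,0.669]
  ]
}}

```text
time_s: 7.28
position: [0.4951, -0.2682, 0.0798]
tcp_rot: [[0.96, 0.28, 0.001], [0.28, -0.96, -0.001], [0.001, 0.001, -1.0]]
force: [0.2, -0.5, -2.6]
opening: 0.665
grasp_force: 8.9
```

Bottle is held at 8.9 N and its weight shows in the wrist force. I'll lift it further.

Request:
{"fn": "move_arm", "kwargs": {
  "increments": [
    [0,0,-0.03,0,0,0,0.669],
    [0,0,-0.07,0,0,0,0.669],
    [0,0,-0.12,0,0,0,0.669],
    [0,0,-0.18,0,0,0,0.669],
    [0,0,-0.24,0,0,0,0.669],
    [0,0,-0.3,0,0,0,0.669],
    [0,0,-0.35,0,0,0,0.669],
    [0,0,-0.39,0,0,0,0.669],
    [0,0,-0.41,0,0,0,0.669],
    [0,0,-0.42,0,0,0,0.669]
  ]
}}

```text
time_s: 8.12
position: [0.495, -0.2682, 0.2064]
tcp_rot: [[0.96, 0.28, 0.002], [0.28, -0.96, -0.001], [0.001, 0.002, -1.0]]
force: [0.7, -0.2, -3.0]
opening: 0.672
grasp_force: 8.9
```

```bash
python3 - <<'E'
from h import *
c=viewer.capture("side");cv2.imwrite("pics/e.png",cv2.resize(c["image"][30:230,180:420],None,fx=3,fy=3))
s=bot.read_state();print(s["position"],s["grasp_force"],s["force"],s["joint_positions"])
d=np.array([.4985,.231])-[.4948,-.268];print(np.array([[.96,.28],[.28,-.96]])@d/.3)
E
```

```text
[ 0.49497597 -0.26809988  0.20620952] 8.859998960997473 [ 0.40382615  0.66123862 -1.36542628] [-3.98157030e+01  2.73687452e+01  9.28445410e+01  3.03143733e-03
  5.96935413e+01  3.39209201e+01]
[ 0.47757333 -1.59334667]
```

View pics/e.png

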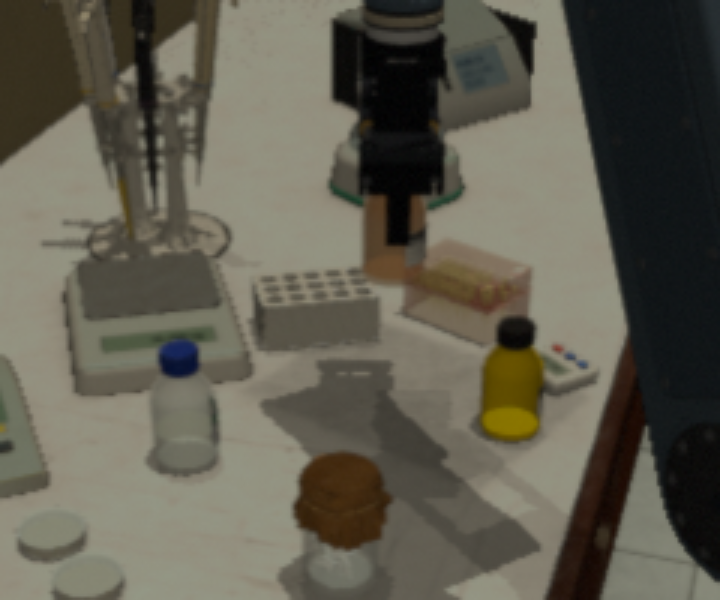

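The brown bottle hangs upright between the fingers (crop (395,235)), clear of everything. I'll carry it over to the pan.

Request:
{"fn": "move_arm", "kwargs": {
  "increments": [
    [0.006,-0.02,0,0,0,0,0.669],
    [0.018,-0.06,0,0,0,0,0.669],
    [0.036,-0.12,0,0,0,0,0.669],
    [0.054,-0.18,0,0,0,0,0.669],
    [0.072,-0.24,0,0,0,0,0.669],
    [0.09,-0.3,0,0,0,0,0.669],
    [0.108,-0.36,0,0,0,0,0.669],
    [0.126,-0.42,0,0,0,0,0.669],
    [0.144,-0.48,0,0,0,0,0.669],
    [0.159,-0.531,0,0,0,0,0.669]
  ]
}}

```text
time_s: 9.0
position: [0.4945, -0.0989, 0.204]
tcp_rot: [[0.96, 0.281, -0.003], [0.281, -0.96, 0.002], [-0.002, -0.003, -1.0]]
force: [-0.1, -0.3, -1.9]
opening: 0.67
grasp_force: 8.9
```

Request:
{"fn": "move_arm", "kwargs": {
  "increments": [
    [0.016,-0.053,0,0,0,0,0.669],
    [0.032,-0.106,0,0,0,0,0.669],
    [0.048,-0.159,0,0,0,0,0.669],
    [0.064,-0.212,0,0,0,0,0.669],
    [0.08,-0.265,0,0,0,0,0.669],
    [0.096,-0.318,0,0,0,0,0.669],
    [0.111,-0.371,0,0,0,0,0.669],
    [0.127,-0.424,0,0,0,0,0.669],
    [0.143,-0.477,0,0,0,0,0.669],
    [0.159,-0.531,0,0,0,0,0.669]
  ]
}}

```text
time_s: 9.83
position: [0.4955, 0.0665, 0.2041]
tcp_rot: [[0.96, 0.28, -0.003], [0.28, -0.96, 0.001], [-0.003, -0.001, -1.0]]
force: [-0.4, -0.5, -2.1]
opening: 0.673
grasp_force: 8.9
```

Request:
{"fn": "move_arm", "kwargs": {
  "increments": [
    [0.016,-0.053,0,0,0,0,0.669],
    [0.035,-0.116,0,0,0,0,0.669],
    [0.055,-0.185,0,0,0,0,0.669],
    [0.075,-0.25,0,0,0,0,0.669],
    [0.095,-0.317,0,0,0,0,0.669],
    [0.115,-0.383,0,0,0,0,0.669],
    [0.134,-0.445,0,0,0,0,0.669],
    [0.15,-0.5,0,0,0,0,0.669],
    [0.159,-0.531,0,0,0,0,0.669],
    [0.159,-0.531,0,0,0,0,0.669]
  ]
}}

```text
time_s: 10.67
position: [0.4969, 0.233, 0.2042]
tcp_rot: [[0.959, 0.283, -0.002], [0.283, -0.959, 0.0], [-0.002, -0.001, -1.0]]
force: [0.6, -0.2, -2.2]
opening: 0.667
grasp_force: 8.9
```

```bash
python3 - <<'E'
from h import *
s=bot.read_state();print(s["time_s"],s["position"],s["grasp_force"],s["tcp_rot"])
o=[]
for n,(cx,cy) in(("top",(195,205)),("side",(246,235))):
    c=viewer.capture(n)
    im=cv2.resize(c["image"][cy-65:cy+65,cx-50:cx+50],None,fx=4,fy=4,interpolation=cv2.INTER_CUBIC)
    for A,z,r,col in(((.4985,.231),.055,.06,(0,255,0)),(s["position"],s["position"][2]-.058,.03,(0,0,255))):
        q=[(proj(c,[A[0]+r*np.cos(t),A[1]+r*np.sin(t),z])-[cx-50,cy-65]+.5)*4 for t in np.linspace(0,6.28,60)]
        cv2.polylines(im,[np.int32(q)],True,col,1)
    o.append(im)
cv2.imwrite("pics/f.png",np.hstack(o))
E
```

```text
10.6667 [0.49690804 0.2330157  0.20423116] 8.877610253657622 [[ 9.59157608e-01  2.82865904e-01 -1.88782940e-03]
 [ 2.82866969e-01 -9.59159099e-01  3.17796242e-04]
 [-1.72083502e-03 -8.38821264e-04 -9.99998168e-01]]
```

View pics/f.png

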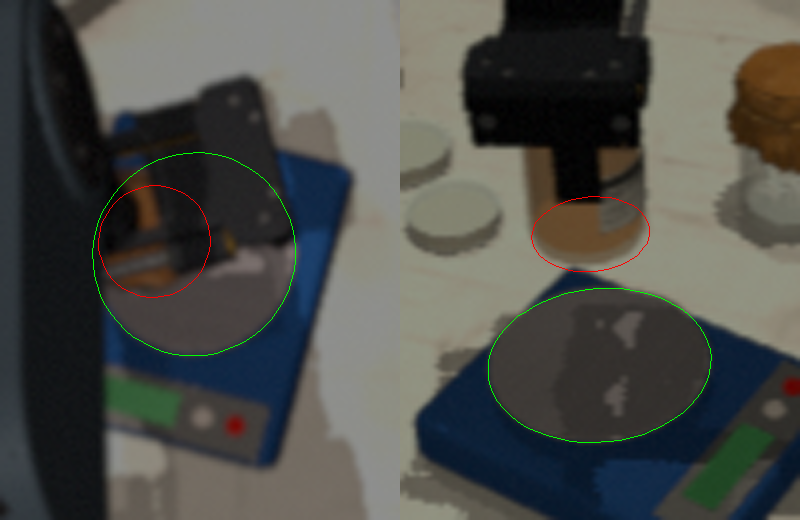

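Both overlays agree: the bottle sits within about 3 mm of the pan axis. I'll descend to about 8 mm above the pan.

Request:
{"fn": "move_arm", "kwargs": {
  "increments": [
    [0,0,0.02,0,0,0,0.669],
    [0,0,0.05,0,0,0,0.669],
    [0,0,0.09,0,0,0,0.669],
    [0,0,0.13,0,0,0,0.669],
    [0,0,0.17,0,0,0,0.669],
    [0,0,0.21,0,0,0,0.669],
    [0,0,0.24,0,0,0,0.669],
    [0,0,0.26,0,0,0,0.669],
    [0,0,0.275,0,0,0,0.669],
    [0,0,0.275,0,0,0,0.669]
  ]
}}

```text
time_s: 11.6
position: [0.4979, 0.2304, 0.1215]
tcp_rot: [[0.96, 0.279, -0.002], [0.279, -0.96, -0.0], [-0.002, -0.0, -1.0]]
force: [-0.5, 1.2, -3.0]
opening: 0.672
grasp_force: 8.9
```

Request:
{"fn": "move_arm", "kwargs": {
  "increments": [
    [0,0,0.004,0,0,0,0.669],
    [0,0,0.008,0,0,0,0.669],
    [0,0,0.012,0,0,0,0.669],
    [0,0,0.016,0,0,0,0.669],
    [0,0,0.016,0,0,0,0.669],
    [0,0,0.016,0,0,0,0.669]
  ]
}}

```text
time_s: 12.1
position: [0.4983, 0.231, 0.1179]
tcp_rot: [[0.96, 0.28, 0.0], [0.28, -0.96, 0.0], [0.0, -0.0, -1.0]]
force: [0.8, 0.0, -2.0]
opening: 0.666
grasp_force: 8.9
```

Request:
{"fn": "move_arm", "kwargs": {
  "increments": [
    [0,0,0.003,0,0,0,0.669],
    [0,0,0.006,0,0,0,0.669],
    [0,0,0.009,0,0,0,0.669],
    [0,0,0.009,0,0,0,0.669],
    [0,0,0.009,0,0,0,0.669]
  ]
}}

```text
time_s: 12.52
position: [0.4982, 0.2309, 0.115]
tcp_rot: [[0.96, 0.28, -0.0], [0.28, -0.96, -0.0], [-0.0, -0.0, -1.0]]
force: [0.5, -0.4, -2.2]
opening: 0.674
grasp_force: 8.9
```

Request:
{"fn": "move_arm", "kwargs": {
  "increments": [
    [0,0,0.002,0,0,0,0.669],
    [0,0,0.004,0,0,0,0.669],
    [0,0,0.004,0,0,0,0.669],
    [0,0,0.004,0,0,0,0.669]
  ]
}}

```text
time_s: 12.85
position: [0.4983, 0.2309, 0.1138]
tcp_rot: [[0.96, 0.28, -0.0], [0.28, -0.96, -0.0], [-0.0, -0.0, -1.0]]
force: [-0.6, -0.4, -2.4]
opening: 0.673
grasp_force: 8.9
```

Request:
{"fn": "move_arm", "kwargs": {
  "increments": [
    [0,0,0.002,0,0,0,0.669],
    [0,0,0.003,0,0,0,0.669],
    [0,0,0.003,0,0,0,0.669],
    [0,0,0.003,0,0,0,0.669]
  ]
}}

```text
time_s: 13.18
position: [0.4983, 0.2309, 0.1129]
tcp_rot: [[0.96, 0.28, -0.0], [0.28, -0.96, 0.0], [-0.0, -0.0, -1.0]]
force: [0.5, -0.1, -2.1]
opening: 0.671
grasp_force: 8.9
```

Request:
{"fn": "move_arm", "kwargs": {
  "increments": [
    [0,0,0.002,0,0,0,0.669],
    [0,0,0.003,0,0,0,0.669],
    [0,0,0.003,0,0,0,0.669],
    [0,0,0.003,0,0,0,0.669]
  ]
}}

```text
time_s: 13.52
position: [0.4984, 0.2309, 0.1122]
tcp_rot: [[0.96, 0.28, 0.0], [0.28, -0.96, 0.0], [0.0, 0.0, -1.0]]
force: [-0.8, -0.5, -0.6]
opening: 0.672
grasp_force: 8.9
```

Request:
{"fn": "move_arm", "kwargs": {
  "increments": [
    [0,0,0.002,0,0,0,0.669],
    [0,0,0.003,0,0,0,0.669],
    [0,0,0.003,0,0,0,0.669],
    [0,0,0.003,0,0,0,0.669]
  ]
}}

```text
time_s: 13.85
position: [0.4984, 0.2309, 0.1114]
tcp_rot: [[0.96, 0.28, 0.0], [0.28, -0.96, 0.0], [0.0, 0.0, -1.0]]
force: [-0.6, -0.8, 1.7]
opening: 0.669
grasp_force: 8.9
```

The pan is carrying the weight, with a load of about 4 N. I'll ease up slightly and open gently.

Request:
{"fn": "move_arm", "kwargs": {
  "increments": [
    [0,0,-0.001,0,0,0,0.669],
    [0,0,-0.002,0,0,0,0.669],
    [0,0,-0.002,0,0,0,0.672],
    [0,0,-0.002,0,0,0,0.676],
    [0,0,-0.002,0,0,0,0.68],
    [0,0,-0.002,0,0,0,0.69],
    [0,0,-0.002,0,0,0,0.7],
    [0,0,-0.002,0,0,0,0.72],
    [0,0,-0.002,0,0,0,0.74],
    [0,0,-0.002,0,0,0,0.76]
  ]
}}

```text
time_s: 14.68
position: [0.4984, 0.2309, 0.1117]
tcp_rot: [[0.96, 0.28, 0.0], [0.28, -0.96, 0.0], [0.0, -0.0, -1.0]]
force: [0.6, 0.1, 0.4]
opening: 0.745
grasp_force: 0.0
```

Request:
{"fn": "move_arm", "kwargs": {
  "increments": [
    [0,0,0,0,0,0,0.82],
    [0,0,0,0,0,0,0.88],
    [0,0,0,0,0,0,0.94],
    [0,0,0,0,0,0,1],
    [0,0,0,0,0,0,1],
    [0,0,0,0,0,0,1]
  ]
}}

```text
time_s: 15.18
position: [0.4983, 0.2309, 0.1118]
tcp_rot: [[0.96, 0.28, 0.0], [0.28, -0.96, 0.0], [0.0, -0.0, -1.0]]
force: [-0.1, -0.0, -0.2]
opening: 0.987
grasp_force: 0.0
```

```bash
python3 - <<'E'
from h import *
s=bot.read_state();print(s["position"],s["grasp_force"],s["force"],s["opening"])
c=viewer.capture("side");cv2.imwrite("pics/g.png",cv2.resize(c["image"][160:320,180:340],None,fx=3,fy=3))
E
```

```text
[0.49832023 0.2308917  0.11175712] 0.0 [-0.12815211 -0.00930388 -0.24450717] 0.9869377678792646
```

View pics/g.png

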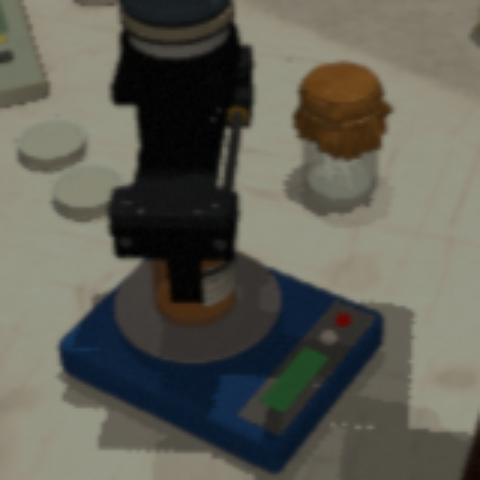

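The bottle stands upright in the middle of the pan (crop (195,290)), released. I'll retreat straight up.

Request:
{"fn": "move_arm", "kwargs": {
  "increments": [
    [0,0,-0.02,0,0,0,1],
    [0,0,-0.05,0,0,0,1],
    [0,0,-0.09,0,0,0,1],
    [0,0,-0.14,0,0,0,1],
    [0,0,-0.19,0,0,0,1],
    [0,0,-0.25,0,0,0,1],
    [0,0,-0.32,0,0,0,1],
    [0,0,-0.39,0,0,0,1],
    [0,0,-0.45,0,0,0,1],
    [0,0,-0.45,0,0,0,1]
  ]
}}

```text
time_s: 16.07
position: [0.5009, 0.2316, 0.2516]
tcp_rot: [[0.96, 0.28, 0.009], [0.28, -0.96, 0.002], [0.01, 0.0, -1.0]]
force: [0.6, -1.1, 0.3]
opening: 1.0
grasp_force: 0.0
```

```bash
python3 - <<'E'
from h import *
c=viewer.capture("side");im=c["image"].copy()
for A,z,r in(((.4985,.231),.055,.06),((.4985,.231),.055,.03),((.4985,.231),.12,.03)):
    cv2.polylines(im,[np.int32([proj(c,[A[0]+r*np.cos(t),A[1]+r*np.sin(t),z]) for t in np.linspace(0,6.28,60)])],True,(0,255,0),1)
cv2.imwrite("pics/i.png",cv2.resize(np.hstack([c["image"][160:310,180:310],im[160:310,180:310]]),None,fx=3,fy=3))
E
```

```text
(no output)
```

View pics/i.png

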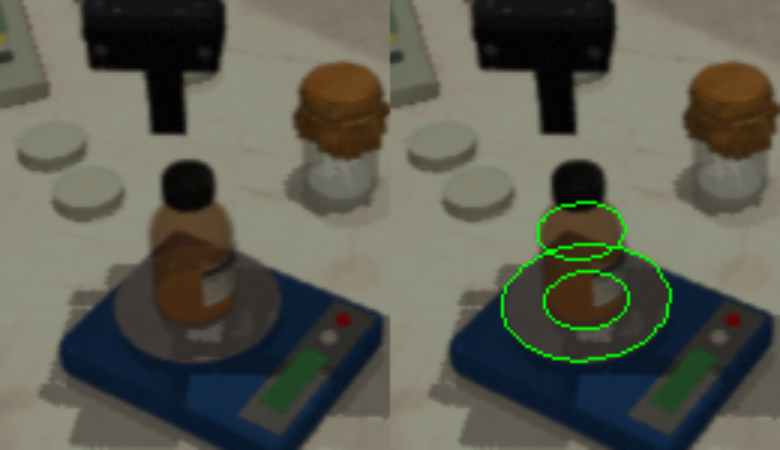

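The bottle stands upright and centred on the pan to within a few mm, with the gripper well clear. I'll hand in.

```bash
python3 -c "
from h import *
print(workorder.hand_in())"
```

```text
the job is handed in; nothing more can be done
None
```

The amber bottle stands upright and released on the pan of the blue balance, within a few mm of its centre; grip peaked at 12.8 N and pan load at about 4 N in the readings taken, I did not move the clear bottle or the jar, and the job is handed in, with no verdict returned.

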